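Push the remote caddy home and tighten its wing screw

ROBOT

A 6-joint arm with a two-finger parallel gripper is mounted at the origin on the work surface. World frame = base frame: x ahead of the robot, y to its left, z up, the work surface at z = 0. Lengths are in m, angles in rad, forces in N, time in s.
With the tool pointing down it reaches from about 0.225 to 0.875 m from the base axis. Payload 3.4 kg.
Tool frame: the origin (TCP) lies at the centre of the arm's flange, where the gripper is bolted on; the fingertips stand manip.tcp_to_tips ahead of it and the grasp point (between the pads) lies 155 mm ahead of it (manip.tcp_to_tips is the distance from the TCP to the fingertips, in m); z points along the fingers, y is the line along which they close (so a half turn about z gives the same grasp; the last joint's range is limited). The gripper opens to 85 mm and grips with 20 to 120 N. Pads are 22 mm wide; open, the fingers measure 114 mm over their backs; the gripper's body (76 mm by 85 mm) begins 54 mm behind the grasp point. The pads swing forward as they close: fully open they stand 13 mm farther back than shut.
Start: joints at [1.118, 0.276, 1.505, -0, 1.361, -0.121], TCP at [0.187, 0.544, 0.405] pointing down, gripper open.
Joint ranges: [-2.89, 2.89], [-0.75, 2.08], [0.22, 2.7], [-1.18, 4.32], [0.11, 2.71], [-2.7, 2.7]. Speed limits (rad/s): [2.57, 2.57, 3.14, 3.14, 3.14, 3.14].

INTERFACE

Orientations are given as a unit quaternion [w, x, y, z].
In Python, from rig import sensors, imaging, manip gives the robot as it stands. The module is installed in compiled form; this text tells all that it offers.
- The arm moves only by the tool jog_arm, never from a script. Its argument "plan" is a list of rows, each an object of numbers: "dx", "dy", "dz": the shift along the tool's x, y, z in mm; "ax", "ay", "az": the turn, a rotation vector about the tool's x, y, z in units of 6 degrees (1.0 is 6 degrees); "grip": the closure, from 0 (fully open) to 1 (shut). A call has 1 to 20 rows; each row shifts and turns the commanded pose from where the row before left it, along the tool's axes as they then stand; what a row does not reach is not made up. A row lasts 1/12 s, in which the tool goes at most 41.7 mm and 7.16 degrees, less where a joint would pass 70% of its speed; a pose out of reach is approached as far as the arm can. A call is refused whole if a number of a shift passes 41.7 or a number of a turn 1, either way. A call with a gripper value outside its range is refused whole. The fingers move at their own pace and stop on an object; "grip_force" is the grip in N (left out, the last holds). Time passes only in rows, so rows that do not move let the fingers close. It gives the time, the measured TCP pose, the force, the opening and the grip force at its end, in the units of the state.
- sensors.get_state(): the state, without advancing time (a new reading comes with each control period).
- imaging.get_image(name): name is "scene" or "top"; returns a dict with "image" (384x512x3 uint8, red, green, blue), "K" (3x3 intrinsics, pixels), "k1" (the pictures are not rectified: a ray, as slopes to the right and down, at radius r is drawn at 1 + k1 r^2 times it, then the intrinsics apply), "extrinsics" (4x4, takes a point from world to camera coordinates). Camera axes: x right, y up, looking along -z (the intrinsics and any distortion apply to the point x, -y, -z); pixel columns grow to the right and rows downward; lengths in m; the calibration is good to about 2 mm. A picture is of the moment at which its call begins. There is no depth.
- manip.sign_off(): hands the job in; it is judged then, once.
The state is a dict: "clock": time; "qpos": joint angles; "qd": joint speeds; "effort": joint torques, N m; "position": TCP position; "ee_rot": TCP orientation; "contact_force": force on the tool from outside, world axes, zero at the start; "moment": the same for the moment, N m; "width": finger opening in m; "gripper_force": force on a finger pad.
Only numpy, scipy, OpenCV 4.12 (cv2) and the standard library are available. Lean on these libraries where they do the work, as an engineer would, in place of code of your own. Each camera call takes 0.05 s, during which the arm holds its last target. There are 200 camera calls.

TASK

The steel remote caddy on the side of the black cabinet has crept outwards. Push it back until it sits flush against the cabinet's side, then tighten the loose wing screw on its top strap fully (clockwise seen from above, until it turns no further) with repeated fingertip strokes against its wings, finishing with the caddy still flush. Only push: do not pinch the screw's wings, and leave everything standing on the cabinet and table where it is.

Things in the scene. Friction and masses are not known exactly. Their poses are not given: they have to be found in the camera images.
- cabinet: Black veneer desktop cabinet, 280 mm (its x) by 400 mm (its y) and 200 mm tall, fixed. Origin: centre of its underside, on the table. Its drawer front faces its -x; the caddy is on its -y side, in the middle.
- caddy (a joint): How far the caddy stands out from the cabinet's -y side, m: 0 flush (hard stop), at most 0.026, along the cabinet's own -y. Sliding it takes about 8 N either way and it stays where it is left, so strokes of a few N on the screw do not shift it.
- pocket (a point): Middle of the top edge of the caddy's pocket front wall (100 mm above the table, 40 mm outside the caddy's back plate). In the 130 mm wide pocket stand a silver and a slim white remote, tops 184 mm above the table, held by the caddy's magnet as part of it.
- caddy_lip (a point): Middle of the top edge, on the outer (-y) face, of the caddy's upstand: a flat steel plate 110 mm wide (cabinet's x), 4 mm thick, standing 32 mm above the cabinet top (top edge at height 232 mm). Push on this outer face towards the cabinet's +y to bring the caddy home. Axes as the cabinet's.
- wing_screw (a joint): Turn of the wing screw, rad, growing clockwise seen from above: 0 loosest, 8.0 fully tight (hard stop); starts at 0 to 2.5 and stays where left. Turning takes about 0.03 N m (1 to 2 N at a wing). It sinks 0.75 mm per rad; when tight its dark washer is down on the strap and its wings lie along the cabinet's y.
- screw_top (a point): Top of the screw's hub, on its upright axis; 231 mm above the table when loose, 225 mm tight. It turns with the screw and moves with the caddy. Hub 22 mm across at its foot, 16 mm at the top. Two flat upright black plastic wings run along this point's +x and -x out to 33 mm from the axis, 8 mm thick, from 14 mm below to 12 mm above this point.
- strap (a point): Point on the strap's top straight below the screw, height 204 mm. The steel strap is 60 mm wide, 4 mm thick, lies on the cabinet top and moves with the caddy. The screw's axis is 42 mm from the upstand's inner face (46 mm from caddy_lip, towards the cabinet's +y): a finger hardly fits between screw and upstand, so stroke on the other sides. Axes as the cabinet's.
- wing_a_push: Ribbed face plate, 22 by 22 by 2.5 mm, of the wing along the screw's +x: the face to push on for tightening. Origin at its centre, 20 mm from the screw's axis.
- wing_a_back: The face plate on the other side of that same wing (pushing it would loosen the screw).
- wing_b_push: Ribbed face plate of the wing along the screw's -x: the face to push on for tightening. Origin at its centre.
- wing_b_back: The face plate on the other side of that second wing.
- coaster: Cork-look plastic coaster, 96 mm across, 6 mm thick, on the cabinet top; origin under its centre. Leave alone.
- paperweight: Glass paperweight, 62 mm across, 40 mm tall, on the cabinet top; origin under its centre. Leave alone.
- earbud_case: Grey hard silicone earbud case with a small wire spring clip, 48 by 60 by 26 mm, on the cabinet top; origin under its centre. Leave alone.
- candle_jar: Jar with a wooden cap, 64 mm across, 70 mm tall, on the cabinet top; origin under its centre. Leave alone.
- mug: White mug, 82 mm across, 92 mm tall, on the table; origin under its centre. Leave alone.
- book: Thick book, 140 by 205 by 24 mm, lying on the table; origin under its centre. Leave alone.
- battery_box: Small cardboard box, 50 by 85 by 22 mm, on the table; origin under its centre. Leave alone.

How it is judged:
On the way, in this order (a step that is already met when the one before it is completed fails the run):
1. the caddy is pushed flush against the cabinet (within 2.5 mm) (value of joint caddy below 0.0025 m), for 0.2 s.
2. the wing screw is turned clockwise to its stop (within 0.25 rad) (value of joint wing_screw above 7.75 rad), for 0.2 s.
At the end, for the whole second after the job is handed in: The caddy is flush (within 2.5 mm), the wing screw is fully tight (within 0.25 rad of its stop) and still; every other thing is within 15 mm of where it stood (value of joint caddy below 0.0025 m and value of joint wing_screw above 7.75 rad and velocity of joint wing_screw below 0.1 rad/s and distance of each of coaster, paperweight, earbud_case, candle_jar, mug, book, battery_box from where it was at the start of the episode below 0.015 m); the robot touches nothing.
It fails at once if something standing on the cabinet or the table is moved more than 15 mm or lifted (distance of any of coaster, paperweight, earbud_case, candle_jar, mug, book, battery_box from where it was at the start of the episode above 0.015 m).
It fails at once if a wing is pinched: pressed on both of its faces at once by the fingers ((contact force between the fingers and wing_a_push above 1.5 N and contact force between the fingers and wing_a_back above 1.5 N) or (contact force between the fingers and wing_b_push above 1.5 N and contact force between the fingers and wing_b_back above 1.5 N)).
It also fails if it takes over 67 s, if anything falls off the work surface, if the arm or the gripper's body presses on something with over 40 N, if the wrist force passes 120 N, or if a joint passes its speed limit or range.

## Working session

There is one attempt and no reset: what is moved stays moved. The work goes in short steps, Python scripts to look and compute and a tool call to move; the robot and the scene stay as the last step left them, time stands still between calls to the robot, and variables do not carry over. Pictures are saved under pics/ and viewed, at most 10 in all, crops included, and the job is handed in when it is done.

Besides the shell and the picture viewer there is one more tool, called after ">>>" by a JSON object that holds its "name" and its "arguments". jog_arm: Moves the arm, as the interface text tells. Its arguments: {"type":"object","properties":{"plan":{"type":"array"},"grip_force":{"type":"number"}},"required":["plan"]}

```bash
mkdir -p pics; cat > h.py <<'E'
import numpy as np, cv2
from rig import sensors, imaging, manip
def get(n):
    d=imaging.get_image(n); return d
def ray(d,u,v):
    K=d["K"];E=np.array(d["extrinsics"]);k1=d["k1"]
    a=np.array([(u-K[0][2])/K[0][0],(v-K[1][2])/K[1][1]])
    s=a.copy()
    for _ in range(20): s=a/(1+k1*(s@s))
    c=np.array([s[0],-s[1],-1.]);R=E[:3,:3]
    return -R.T@E[:3,3], R.T@c
def onz(d,u,v,z):
    o,r=ray(d,u,v); return o+r*(z-o[2])/r[2]
def proj(d,p):
    E=np.array(d["extrinsics"]);c=E[:3,:3]@np.array(p)+E[:3,3]
    s=np.array([c[0],-c[1]])/-c[2]; s=s*(1+d["k1"]*(s@s)); K=d["K"]
    return np.array([s[0]*K[0][0]+K[0][2],s[1]*K[1][1]+K[1][2]])
def save(d,fn,box=None,scale=1):
    im=cv2.cvtColor(d["image"],cv2.COLOR_RGB2BGR)
    if box: im=im[box[1]:box[3],box[0]:box[2]]
    if scale!=1: im=cv2.resize(im,None,fx=scale,fy=scale,interpolation=cv2.INTER_CUBIC)
    cv2.imwrite(fn,im)
E
python3 - <<'E'
from h import *
import pickle
D={n:get(n) for n in("scene","top")}
pickle.dump(D,open("d0.pkl","wb"))
a=np.vstack([D["top"]["image"],D["scene"]["image"]])
save({"image":D["top"]["image"]},"pics/top0.png",scale=1.5)
save({"image":D["scene"]["image"]},"pics/sc0.png",scale=1.5)
for n in D: print(n,D[n]["K"],D[n]["k1"],ray(D[n],256,192))
print(sensors.get_state(),manip.tcp_to_tips)
E
```

```text
scene [[383.22947545   0.         263.61099367]
 [  0.         383.22947545 194.90548905]
 [  0.           0.           1.        ]] -0.11207728441140229 (array([0.96535599, 0.72318111, 0.73518098]), array([-0.39525658, -0.74038968, -0.54410229]))
top [[411.25928831   0.         254.2735424 ]
 [  0.         411.25928831 189.940578  ]
 [  0.           0.           1.        ]] -0.07030347375441903 (array([ 0.44310224, -0.04273657,  1.28936287]), array([ 0.07096979, -0.0076498 , -0.99747054]))
{'clock': 0.1, 'qpos': array([ 1.11798981e+00,  2.76524748e-01,  1.50599972e+00, -1.34592350e-05,
        1.36071893e+00, -1.20983305e-01]), 'qd': array([-0.00030044, -0.00236617, -0.004082  , -0.00091715, -0.00163561,
       -0.00046734]), 'effort': array([ 1.50432712e-03, -4.17698944e+01, -2.46405637e+01, -1.39333503e-05,
        5.81656059e-03,  1.26334203e-05]), 'position': array([0.1872307 , 0.54346178, 0.4039327 ]), 'ee_rot': array([-2.27248525e-04,  1.65150039e-01,  9.86268109e-01, -7.93499098e-04]), 'contact_force': array([ 0.6210631 , -0.43719261,  0.2523777 ]), 'moment': array([ 0.04777285, -0.02546693, -0.02760987]), 'gripper_force': 0.0, 'width': 0.08550196275786498} 0.1734
```

View pics/top0.png

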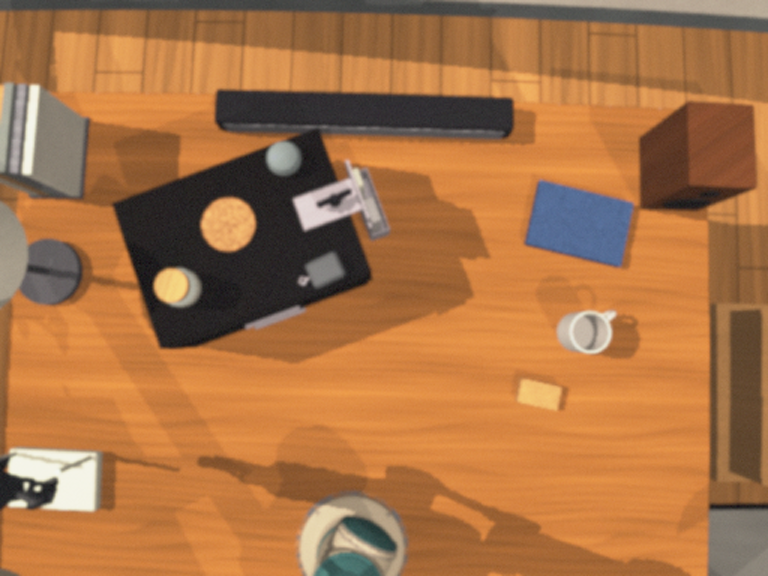

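View pics/sc0.png

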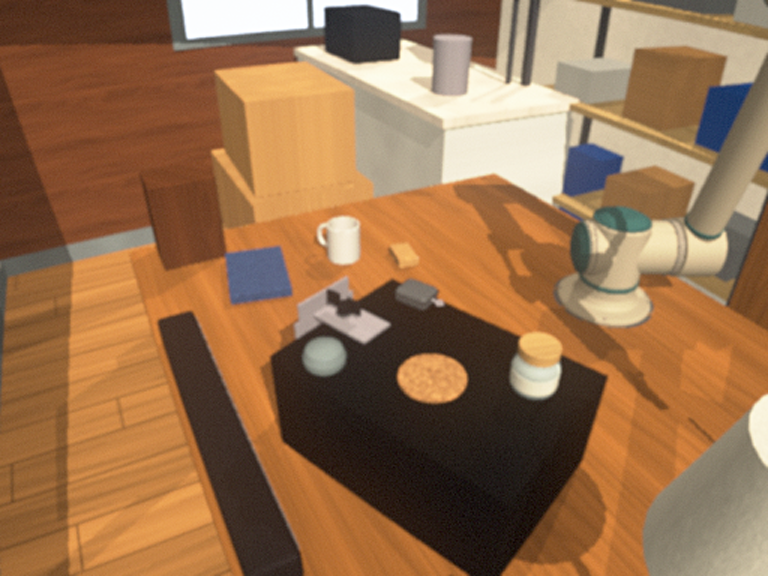

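Top view (shown at 1.5x): the cabinet top corners are at about (114,203), (318,130), (370,278) and (162,347). The strap and screw are near (335,200), and the upstand runs from (348,162) to about (385,235). The scene view agrees. The earbud case is near (325,270).

```bash
python3 - <<'E'
from h import *
import pickle
D=pickle.load(open("d0.pkl","rb"));t=D["top"];s=D["scene"]
c=[onz(t,u/1.5,v/1.5,.2)for u,v in[(114,203),(318,130),(370,278),(162,347)]]
for p in c: print(p.round(3))
c=np.array(c); print([np.linalg.norm(c[i]-c[(i+1)%4]).round(3) for i in range(4)])
print("centre",c.mean(0)); 
ex=(c[0]-c[3])+(c[1]-c[2]); ey=(c[0]-c[1])+(c[3]-c[2])
print(np.degrees([np.arctan2(ex[1],ex[0]),np.arctan2(-ey[0],ey[1])]))
for nm,q,h in(("screw",(335,198),.235),("ear",(325,270),.226),("earclip",(303,281),.22),("pw",(284,158),.22)): print(nm,onz(t,q[0]/1.5,q[1]/1.5,h))
a=cv2.resize(t["image"][95:175,180:270],None,fx=6.5,fy=6.5,interpolation=cv2.INTER_CUBIC)
b=cv2.resize(s["image"][175:245,185:280],None,fx=6,fy=6,interpolation=cv2.INTER_CUBIC)
a=cv2.resize(t["image"][95:170,185:265],None,fx=5,fy=5,interpolation=cv2.INTER_CUBIC)
b=cv2.resize(s["image"][175:250,190:270],None,fx=5,fy=5,interpolation=cv2.INTER_CUBIC)
save({"image":np.hstack([a,b])},"pics/z0.png")
E
```

```text
[0.662 0.442 0.2  ]
[0.805 0.076 0.2  ]
[ 0.538 -0.026  0.2  ]
[0.405 0.339 0.2  ]
[np.float64(0.393), np.float64(0.286), np.float64(0.388), np.float64(0.276)]
centre [0.60229259 0.20788566 0.2       ]
[21.36194463 20.6472039 ]
screw [0.67230993 0.0382783  0.235     ]
ear [0.54724374 0.0520915  0.226     ]
earclip [0.52758276 0.09028263 0.22      ]
pw [0.74538159 0.13237575 0.22      ]
```

View pics/z0.png

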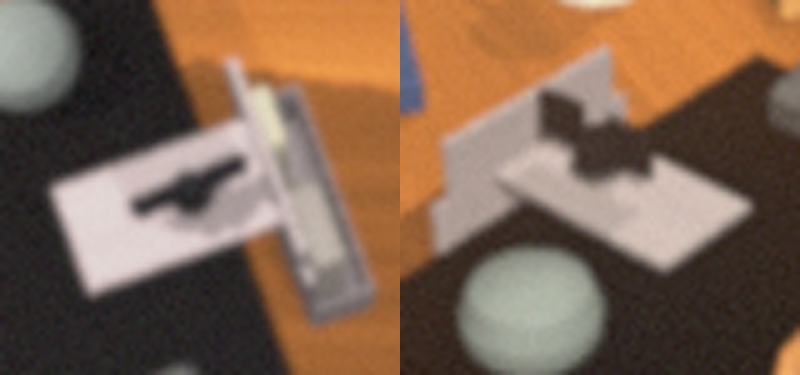

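Zoom (5x): in the top view the wing ends are at (133,207) and (245,163) with the hub at about (190,190), so the wings lie along the cabinet's y. That means the screw is at about 1.7 rad and needs one full turn. The upstand's top edge runs from (232,60) to about (305,285).

```bash
python3 - <<'E'
from h import *
import pickle
D=pickle.load(open("d0.pkl","rb"));t=D["top"];s=D["scene"]
T=lambda u,v,z:onz(t,185+u/5,95+v/5,z)
S=lambda u,v,z:onz(s,190+(u-400)/5,175+v/5,z)
yaw=np.radians(21);ex=np.array([np.cos(yaw),np.sin(yaw)]);ey=np.array([-ex[1],ex[0]])
C=np.array([.6023,.2079])
def pr(n,p): d=p[:2]-C; print(n,p.round(4),"cab",(d@ex).round(4),(d@ey).round(4))
a,b=T(133,207,.2415),T(245,163,.2415);pr("wa",a);pr("wb",b);pr("mid",(a+b)/2)
print("wing az",np.degrees(np.arctan2(*(a-b)[1::-1])))
pr("hub",T(190,190,.229))
pr("up far",T(232,60,.232));pr("up near",T(305,280,.232))
for n,q in(("strapA",(50,187)),("strapB",(92,297)),("strapTR",(243,122))): pr(n,T(*q,.204))
pr("S up L",S(443,142,.232));pr("S up R",S(607,46,.232))
pr("S strap",S(752,207,.204));pr("S strap",S(665,272,.204))
pr("S wing +y far top",S(545,90,.2415))
E
```

```text
wa [0.6586 0.0677 0.2415] cab 0.0023 -0.151
wb [0.6832 0.0106 0.2415] cab 0.0048 -0.2132
mid [0.6709 0.0391 0.2415] cab 0.0035 -0.1821
wing az 113.32636546548447
hub [0.6709 0.0395 0.229 ] cab 0.0037 -0.1818
up far [0.7403 0.0196 0.232 ] cab 0.0613 -0.2252
up near [ 0.6244 -0.0221  0.232 ] cab -0.0618 -0.2226
strapA [0.676  0.1166 0.204 ] cab 0.0361 -0.1116
strapB [0.617  0.0918 0.204 ] cab -0.0279 -0.1137
strapTR [0.7142 0.0142 0.204 ] cab 0.0351 -0.2209
S up L [0.7398 0.0199 0.232 ] cab 0.061 -0.2248
S up R [ 0.6374 -0.0214  0.232 ] cab -0.0494 -0.2266
S strap [0.6192 0.0971 0.204 ] cab -0.0239 -0.1095
S strap [0.6764 0.1216 0.204 ] cab 0.0383 -0.1071
S wing +y far top [0.686  0.0149 0.2415] cab 0.009 -0.2102
```

>>> {"name": "jog_arm", "arguments": {"plan": [{"dz":-20,"az":1,"grip":1},{"dz":-20,"az":1,"grip":1},{"dz":-20,"az":1,"grip":1},{"dz":-20,"az":1,"grip":1},{"dz":-6,"az":1,"grip":1},{"az":1,"grip":1},{"az":1,"grip":1},{"az":1,"grip":1},{"az":0.33,"grip":1},{"grip":1}]}}

```text
$.plan[0]: bad value
```

>>> {"name": "jog_arm", "arguments": {"plan": [{"dx":-18,"dy":7},{"dx":-36,"dy":13.5},{"dx":-36,"dy":13.5},{"dx":-36,"dy":13.5},{"dx":-36,"dy":13.5},{"dx":-36,"dy":13.5},{"dx":-36,"dy":13.5},{"dx":-36,"dy":13.5},{"dx":-36,"dy":13.5},{"dx":-36,"dy":13.5},{"dx":-36,"dy":13.5},{"dx":-36,"dy":13.5},{"dx":-36,"dy":13.5},{"dx":-36,"dy":13.5},{"dx":-36,"dy":13.5},{"dx":-36,"dy":13.5},{"dx":-36,"dy":13.5},{"dx":-36,"dy":13.5},{"dx":-36,"dy":13.5},{"dx":-36,"dy":13.5}]}}

```text
$.plan[0]: bad value
```

>>> {"name": "jog_arm", "arguments": {"plan": [{"dx":-15,"dy":6},{},{},{}]}}

```text
$.plan[0]: bad value
```

>>> {"name": "jog_arm", "arguments": {"plan": [{"dx":0,"dy":0,"dz":-20,"ax":0,"ay":0,"az":1,"grip":1}]}}

```text
clock: 0.18
position: [0.1869, 0.5427, 0.4205]
ee_rot: [-0.001, 0.217, 0.976, -0.005]
contact_force: [-0.3, 0.0, -0.4]
width: 0.0758
gripper_force: 0.0
```

>>> {"name": "jog_arm", "arguments": {"plan": [{"dx":0,"dy":0,"dz":-20,"ax":0,"ay":0,"az":1,"grip":1},{"dx":0,"dy":0,"dz":-20,"ax":0,"ay":0,"az":1,"grip":1},{"dx":0,"dy":0,"dz":-20,"ax":0,"ay":0,"az":1,"grip":1},{"dx":0,"dy":0,"dz":-6,"ax":0,"ay":0,"az":1,"grip":1},{"dx":0,"dy":0,"dz":0,"ax":0,"ay":0,"az":1,"grip":1},{"dx":0,"dy":0,"dz":0,"ax":0,"ay":0,"az":1,"grip":1},{"dx":0,"dy":0,"dz":0,"ax":0,"ay":0,"az":1,"grip":1},{"dx":0,"dy":0,"dz":0,"ax":0,"ay":0,"az":0.33,"grip":1},{"dx":0,"dy":0,"dz":0,"ax":0,"ay":0,"az":0,"grip":1},{"dx":0,"dy":0,"dz":0,"ax":0,"ay":0,"az":0,"grip":1}]}}

```text
clock: 1.02
position: [0.1873, 0.5436, 0.4903]
ee_rot: [0.0, 0.566, 0.824, -0.0]
contact_force: [0.4, 0.7, 0.3]
width: -0.0002
gripper_force: 0.0
```

>>> {"name": "jog_arm", "arguments": {"plan": [{"dx":-18,"dy":7,"dz":0,"ax":0,"ay":0,"az":0,"grip":1},{"dx":-36,"dy":13.5,"dz":0,"ax":0,"ay":0,"az":0,"grip":1},{"dx":-36,"dy":13.5,"dz":0,"ax":0,"ay":0,"az":0,"grip":1},{"dx":-36,"dy":13.5,"dz":0,"ax":0,"ay":0,"az":0,"grip":1},{"dx":-36,"dy":13.5,"dz":0,"ax":0,"ay":0,"az":0,"grip":1},{"dx":-36,"dy":13.5,"dz":0,"ax":0,"ay":0,"az":0,"grip":1},{"dx":-36,"dy":13.5,"dz":0,"ax":0,"ay":0,"az":0,"grip":1},{"dx":-36,"dy":13.5,"dz":0,"ax":0,"ay":0,"az":0,"grip":1},{"dx":-36,"dy":13.5,"dz":0,"ax":0,"ay":0,"az":0,"grip":1},{"dx":-36,"dy":13.5,"dz":0,"ax":0,"ay":0,"az":0,"grip":1},{"dx":-36,"dy":13.5,"dz":0,"ax":0,"ay":0,"az":0,"grip":1},{"dx":-36,"dy":13.5,"dz":0,"ax":0,"ay":0,"az":0,"grip":1},{"dx":-36,"dy":13.5,"dz":0,"ax":0,"ay":0,"az":0,"grip":1},{"dx":-36,"dy":13.5,"dz":0,"ax":0,"ay":0,"az":0,"grip":1},{"dx":-36,"dy":13.5,"dz":0,"ax":0,"ay":0,"az":0,"grip":1},{"dx":-36,"dy":13.5,"dz":0,"ax":0,"ay":0,"az":0,"grip":1},{"dx":-36,"dy":13.5,"dz":0,"ax":0,"ay":0,"az":0,"grip":1},{"dx":-36,"dy":13.5,"dz":0,"ax":0,"ay":0,"az":0,"grip":1},{"dx":-36,"dy":13.5,"dz":0,"ax":0,"ay":0,"az":0,"grip":1},{"dx":-36,"dy":13.5,"dz":0,"ax":0,"ay":0,"az":0,"grip":1}]}}

```text
clock: 2.68
position: [0.686, -0.0189, 0.4904]
ee_rot: [-0.0, 0.566, 0.824, -0.0]
contact_force: [1.1, 0.5, 0.4]
width: 0.0001
gripper_force: 0.0
```

>>> {"name": "jog_arm", "arguments": {"plan": [{"dx":-24,"dy":7,"dz":0,"ax":0,"ay":0,"az":0,"grip":1},{"dx":0,"dy":0,"dz":0,"ax":0,"ay":0,"az":0,"grip":1},{"dx":0,"dy":0,"dz":0,"ax":0,"ay":0,"az":0,"grip":1},{"dx":0,"dy":0,"dz":0,"ax":0,"ay":0,"az":0,"grip":1}]}}

```text
clock: 3.02
position: [0.6999, -0.0368, 0.4902]
ee_rot: [-0.001, 0.566, 0.824, 0.0]
contact_force: [-0.2, -0.0, -0.4]
width: 0.0003
gripper_force: 0.0
```

>>> {"name": "jog_arm", "arguments": {"plan": [{"dx":0,"dy":0,"dz":25,"ax":0,"ay":0,"az":0,"grip":1},{"dx":0,"dy":0,"dz":30,"ax":0,"ay":0,"az":0,"grip":1},{"dx":0,"dy":0,"dz":30,"ax":0,"ay":0,"az":0,"grip":1},{"dx":0,"dy":0,"dz":23,"ax":0,"ay":0,"az":0,"grip":1},{"dx":0,"dy":0,"dz":0,"ax":0,"ay":0,"az":0,"grip":1},{"dx":0,"dy":0,"dz":0,"ax":0,"ay":0,"az":0,"grip":1},{"dx":0,"dy":0,"dz":0,"ax":0,"ay":0,"az":0,"grip":1}]}}

```text
clock: 3.6
position: [0.7002, -0.0362, 0.3851]
ee_rot: [0.001, 0.566, 0.825, 0.001]
contact_force: [-0.5, -0.2, 0.4]
width: -0.0003
gripper_force: 0.0
```

```bash
python3 - <<'E'
from h import *
t=get("top");s=get("scene")
a=cv2.resize(t["image"][85:175,170:260],None,fx=4.4,fy=4.4,interpolation=cv2.INTER_CUBIC)
b=cv2.resize(s["image"][165:255,190:280],None,fx=4.4,fy=4.4,interpolation=cv2.INTER_CUBIC)
save({"image":np.hstack([a,b])},"pics/z1.png")
E
```

```text
(no output)
```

View pics/z1.png

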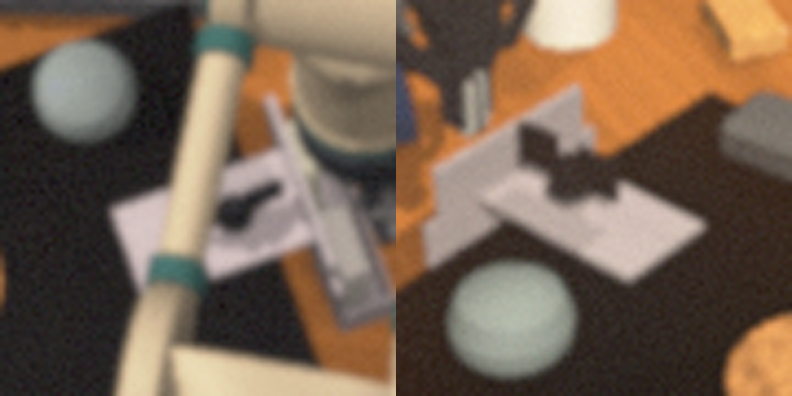

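The shut fingers are just outside the upstand (fingertips at about (475,120) in the right half), centred enough on the plate. Next I push.

>>> {"name": "jog_arm", "arguments": {"plan": [{"dx":8,"dy":0,"dz":0,"ax":0,"ay":0,"az":0,"grip":1},{"dx":8,"dy":0,"dz":0,"ax":0,"ay":0,"az":0,"grip":1},{"dx":3,"dy":0,"dz":0,"ax":0,"ay":0,"az":0,"grip":1},{"dx":3,"dy":0,"dz":0,"ax":0,"ay":0,"az":0,"grip":1},{"dx":3,"dy":0,"dz":0,"ax":0,"ay":0,"az":0,"grip":1},{"dx":3,"dy":0,"dz":0,"ax":0,"ay":0,"az":0,"grip":1},{"dx":3,"dy":0,"dz":0,"ax":0,"ay":0,"az":0,"grip":1},{"dx":3,"dy":0,"dz":0,"ax":0,"ay":0,"az":0,"grip":1},{"dx":3,"dy":0,"dz":0,"ax":0,"ay":0,"az":0,"grip":1},{"dx":3,"dy":0,"dz":0,"ax":0,"ay":0,"az":0,"grip":1}]}}

```text
clock: 4.53
position: [0.6867, -0.0026, 0.3831]
ee_rot: [0.004, 0.567, 0.824, -0.002]
contact_force: [2.7, -9.2, -0.8]
width: 0.0003
gripper_force: 4.4
```

>>> {"name": "jog_arm", "arguments": {"plan": [{"dx":2,"dy":0,"dz":0,"ax":0,"ay":0,"az":0,"grip":1},{"dx":2,"dy":0,"dz":0,"ax":0,"ay":0,"az":0,"grip":1},{"dx":0,"dy":0,"dz":0,"ax":0,"ay":0,"az":0,"grip":1}]}}

```text
clock: 4.78
position: [0.6851, 0.0016, 0.383]
ee_rot: [0.003, 0.567, 0.824, -0.002]
contact_force: [1.6, -6.9, 0.2]
width: 0.0002
gripper_force: 3.6
```

>>> {"name": "jog_arm", "arguments": {"plan": [{"dx":2,"dy":0,"dz":0,"ax":0,"ay":0,"az":0,"grip":1},{"dx":2,"dy":0,"dz":0,"ax":0,"ay":0,"az":0,"grip":1},{"dx":0,"dy":0,"dz":0,"ax":0,"ay":0,"az":0,"grip":1}]}}

```text
clock: 5.03
position: [0.6836, 0.0053, 0.383]
ee_rot: [0.003, 0.567, 0.824, -0.002]
contact_force: [2.7, -6.6, -0.2]
width: -0.0001
gripper_force: 3.7
```

>>> {"name": "jog_arm", "arguments": {"plan": [{"dx":2,"dy":0,"dz":0,"ax":0,"ay":0,"az":0,"grip":1},{"dx":0,"dy":0,"dz":0,"ax":0,"ay":0,"az":0,"grip":1}]}}

```text
clock: 5.2
position: [0.6829, 0.0071, 0.3831]
ee_rot: [0.003, 0.567, 0.824, -0.002]
contact_force: [1.7, -6.8, -0.1]
width: -0.0001
gripper_force: 3.8
```

>>> {"name": "jog_arm", "arguments": {"plan": [{"dx":2,"dy":0,"dz":0,"ax":0,"ay":0,"az":0,"grip":1},{"dx":0,"dy":0,"dz":0,"ax":0,"ay":0,"az":0,"grip":1}]}}

```text
clock: 5.37
position: [0.6822, 0.0089, 0.383]
ee_rot: [0.003, 0.567, 0.824, -0.002]
contact_force: [1.5, -7.3, 0.1]
width: 0.0001
gripper_force: 3.8
```

>>> {"name": "jog_arm", "arguments": {"plan": [{"dx":2,"dy":0,"dz":0,"ax":0,"ay":0,"az":0,"grip":1},{"dx":1,"dy":0,"dz":0,"ax":0,"ay":0,"az":0,"grip":1},{"dx":0,"dy":0,"dz":0,"ax":0,"ay":0,"az":0,"grip":1}]}}

```text
clock: 5.62
position: [0.6814, 0.0109, 0.3831]
ee_rot: [0.004, 0.567, 0.824, -0.003]
contact_force: [2.2, -10.0, -0.1]
width: 0.0001
gripper_force: 5.0
```

>>> {"name": "jog_arm", "arguments": {"plan": [{"dx":1.5,"dy":0,"dz":0,"ax":0,"ay":0,"az":0,"grip":1},{"dx":0,"dy":0,"dz":0,"ax":0,"ay":0,"az":0,"grip":1}]}}

```text
clock: 5.78
position: [0.6812, 0.0114, 0.3831]
ee_rot: [0.005, 0.567, 0.824, -0.003]
contact_force: [3.1, -12.5, -0.1]
width: -0.0002
gripper_force: 6.4
```

>>> {"name": "jog_arm", "arguments": {"plan": [{"dx":2,"dy":0,"dz":0,"ax":0,"ay":0,"az":0,"grip":1},{"dx":2,"dy":0,"dz":0,"ax":0,"ay":0,"az":0,"grip":1},{"dx":0,"dy":0,"dz":0,"ax":0,"ay":0,"az":0,"grip":1},{"dx":0,"dy":0,"dz":0,"ax":0,"ay":0,"az":0,"grip":1}]}}

```text
clock: 6.12
position: [0.6807, 0.0125, 0.3832]
ee_rot: [0.008, 0.567, 0.824, -0.005]
contact_force: [6.1, -18.8, -1.6]
width: 0.0003
gripper_force: 10.2
```

>>> {"name": "jog_arm", "arguments": {"plan": [{"dx":-8,"dy":0,"dz":0,"ax":0,"ay":0,"az":0,"grip":1},{"dx":-10,"dy":0,"dz":0,"ax":0,"ay":0,"az":0,"grip":1},{"dx":0,"dy":0,"dz":-30,"ax":0,"ay":0,"az":0,"grip":1},{"dx":0,"dy":0,"dz":-35,"ax":0,"ay":0,"az":0,"grip":1},{"dx":0,"dy":-25,"dz":-10,"ax":0,"ay":0,"az":0,"grip":1},{"dx":15,"dy":-25,"dz":0,"ax":0,"ay":0,"az":0,"grip":1},{"dx":25,"dy":-25,"dz":0,"ax":0,"ay":0,"az":0,"grip":1},{"dx":25,"dy":-15,"dz":0,"ax":0,"ay":0,"az":0,"grip":1},{"dx":0,"dy":0,"dz":0,"ax":0,"ay":0,"az":0,"grip":1},{"dx":0,"dy":0,"dz":0,"ax":0,"ay":0,"az":0,"grip":1}]}}

```text
clock: 6.95
position: [0.5764, 0.0319, 0.4585]
ee_rot: [0.0, 0.566, 0.825, 0.001]
contact_force: [-0.2, -0.3, 0.0]
width: -0.0
gripper_force: 0.0
```

```bash
python3 - <<'E'
from h import *
import pickle
t=get("top");s=get("scene");pickle.dump((t,s),open("d2.pkl","wb"))
a=cv2.resize(t["image"][95:175,180:260],None,fx=4.9,fy=4.9,interpolation=cv2.INTER_CUBIC)
b=cv2.resize(s["image"][175:255,190:270],None,fx=4.9,fy=4.9,interpolation=cv2.INTER_CUBIC)
save({"image":np.hstack([a,b])},"pics/z2.png"); print(a.shape)
E
```

```text
(392, 392, 3)
```

View pics/z2.png

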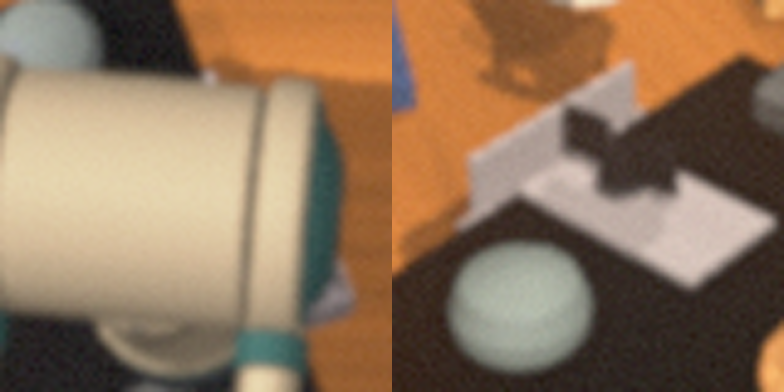

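Scene view: the upstand now sits at the cabinet edge (top corners (470,157) and (632,62)), and the strap's far corners are at (775,220) and (692,288). The wings are unchanged.

```bash
python3 - <<'E'
from h import *
import pickle
t,s=pickle.load(open("d2.pkl","rb"))
S=lambda u,v,z:onz(s,190+(u-392)/4.9,175+v/4.9,z)
yaw=np.radians(21);ex=np.array([np.cos(yaw),np.sin(yaw)]);ey=np.array([-ex[1],ex[0]])
C=np.array([.6023,.2079])
def pr(n,p): d=np.array(p)[:2]-C; print(n,np.round(p,4),"cab",(d@ex).round(4),(d@ey).round(4))
pr("up L",S(470,157,.232));pr("up R",S(632,62,.232))
pr("strap",S(775,220,.204));pr("strap",S(692,288,.204))
pr("push tcp",[.6807,.0125]);pr("tcp",[.5764,.0319])
pr("wing far tip low edge top",S(565,108,.2415))
E
```

```text
up L [0.7303 0.0413 0.232 ] cab 0.0598 -0.2014
up R [0.6277 0.0018 0.232 ] cab -0.0502 -0.2015
strap [0.6099 0.1172 0.204 ] cab -0.0254 -0.0874
strap [0.6673 0.1437 0.204 ] cab 0.0377 -0.0832
push tcp [0.6807 0.0125] cab 0.0032 -0.2105
tcp [0.5764 0.0319] cab -0.0873 -0.155
wing far tip low edge top [0.6799 0.0374 0.2415] cab 0.0113 -0.1869
```

```bash
cat > st.py <<'E'
import numpy as np
a,b=14.5,11
def p(deg,r=22,gap=0):
    t=np.radians(deg);u=np.array([np.cos(t),np.sin(t)]);n=np.array([-u[1],u[0]])
    c=-np.tanh(3*n)*[a,b]
    return u*(r-c@u)+n*(4+gap+a*abs(n[0])+b*abs(n[1]))
if __name__=="__main__":
    for st in (list(range(95,-61,-12)),list(range(125,-60,-12))):
        q=p(st[0],gap=8);print("start",q.round(1))
        for d in st:
            k=p(d);print(d,k.round(1),"dx %.1f dy %.1f"%(k[1]-q[1],k[0]-q[0]));q=k
E
python3 st.py
```

```text
start [-29.1  18. ]
95 [-21.1  18.7] dx 0.7 dy 8.0
83 [-16.7  26.3] dx 7.6 dy 4.5
71 [-12.   30.7] dx 4.4 dy 4.7
59 [-7.  31.3] dx 0.6 dy 5.0
47 [-2.4 29.8] dx -1.5 dy 4.5
35 [ 1.8 27.3] dx -2.5 dy 4.2
23 [ 6.3 24.2] dx -3.1 dy 4.6
11 [13.1 20.4] dx -3.7 dy 6.8
-1 [22.8 14.9] dx -5.6 dy 9.8
-13 [31.2 11.3] dx -3.6 dy 8.4
-25 [34.4  6.1] dx -5.1 dy 3.2
-37 [34.1  1.3] dx -4.9 dy -0.3
-49 [32.  -3.1] dx -4.3 dy -2.1
start [-37.2   0.5]
125 [-30.6   5.1] dx 4.6 dy 6.6
113 [-27.5   9.3] dx 4.2 dy 3.2
101 [-23.6  14.9] dx 5.7 dy 3.8
89 [-18.3  22.6] dx 7.7 dy 5.3
77 [-14.4  29.1] dx 6.4 dy 3.9
65 [-9.4 31.4] dx 2.3 dy 5.0
53 [-4.6 30.7] dx -0.6 dy 4.8
41 [-0.3 28.6] dx -2.1 dy 4.3
29 [ 3.9 25.8] dx -2.9 dy 4.2
17 [ 9.3 22.4] dx -3.3 dy 5.4
5 [17.8 17.8] dx -4.6 dy 8.5
-7 [27.5 13.4] dx -4.4 dy 9.8
-19 [33.4  8.7] dx -4.7 dy 5.9
-31 [34.5  3.6] dx -5.1 dy 1.1
-43 [33.2 -1. ] dx -4.6 dy -1.3
-55 [30.6 -5.1] dx -4.1 dy -2.6
```

>>> {"name": "jog_arm", "arguments": {"plan": [{"dx":8,"dy":30,"dz":0,"ax":0,"ay":0,"az":0,"grip":1},{"dx":8.5,"dy":32,"dz":0,"ax":0,"ay":0,"az":0,"grip":1},{"dx":0,"dy":0,"dz":25,"ax":0,"ay":0,"az":0,"grip":1},{"dx":0,"dy":0,"dz":28,"ax":0,"ay":0,"az":0,"grip":1},{"dx":0,"dy":0,"dz":20,"ax":0,"ay":0,"az":0,"grip":1},{"dx":0,"dy":0,"dz":0,"ax":0,"ay":0,"az":0,"grip":1},{"dx":0,"dy":0,"dz":0,"ax":0,"ay":0,"az":0,"grip":1}]}}

```text
clock: 7.63
position: [0.6305, 0.0682, 0.3832]
ee_rot: [-0.001, 0.567, 0.824, -0.001]
contact_force: [-0.4, 0.6, 1.1]
width: -0.0
gripper_force: 0.0
```

```bash
python3 - <<'E'
from h import *
t=get("top");s=get("scene")
a=cv2.resize(t["image"][95:175,180:260],None,fx=4.9,fy=4.9,interpolation=cv2.INTER_CUBIC)
b=cv2.resize(s["image"][165:245,190:270],None,fx=4.9,fy=4.9,interpolation=cv2.INTER_CUBIC)
save({"image":np.hstack([a,b])},"pics/z3.png")
E
```

```text
(no output)
```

View pics/z3.png

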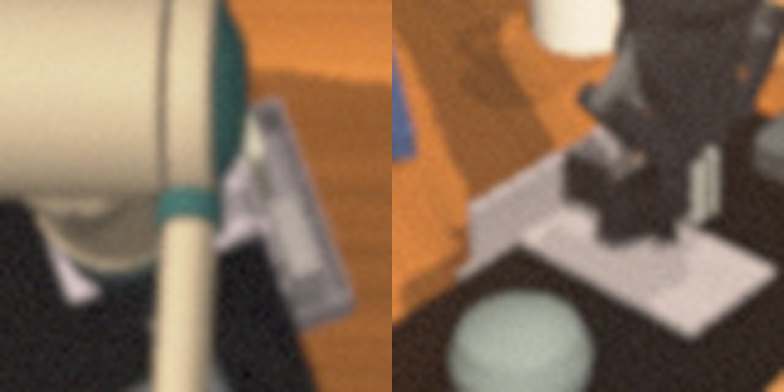

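The pads (about (705,185) in the right half) stand on the −x side of the +y wing, low beside the strap. Next is stroke 1.

>>> {"name": "jog_arm", "arguments": {"plan": [{"dx":2.5,"dy":7,"dz":0,"ax":0,"ay":0,"az":0,"grip":1},{"dx":7.5,"dy":4.5,"dz":0,"ax":0,"ay":0,"az":0,"grip":1},{"dx":4.5,"dy":4.5,"dz":0,"ax":0,"ay":0,"az":0,"grip":1},{"dx":0.5,"dy":5,"dz":0,"ax":0,"ay":0,"az":0,"grip":1},{"dx":-1.5,"dy":4.5,"dz":0,"ax":0,"ay":0,"az":0,"grip":1},{"dx":-2.5,"dy":4,"dz":0,"ax":0,"ay":0,"az":0,"grip":1}]}}

```text
clock: 8.23
position: [0.6534, 0.0905, 0.3849]
ee_rot: [-0.0, 0.566, 0.824, 0.001]
contact_force: [-1.3, 1.7, -0.7]
width: -0.0001
gripper_force: 0.9
```

>>> {"name": "jog_arm", "arguments": {"plan": [{"dx":-3,"dy":4.5,"dz":0,"ax":0,"ay":0,"az":0,"grip":1},{"dx":-3.5,"dy":7,"dz":0,"ax":0,"ay":0,"az":0,"grip":1},{"dx":-5.5,"dy":10,"dz":0,"ax":0,"ay":0,"az":0,"grip":1},{"dx":-3.5,"dy":8.5,"dz":0,"ax":0,"ay":0,"az":0,"grip":1},{"dx":-5,"dy":3,"dz":0,"ax":0,"ay":0,"az":0,"grip":1},{"dx":-5,"dy":-0.5,"dz":0,"ax":0,"ay":0,"az":0,"grip":1},{"dx":-4,"dy":-2,"dz":0,"ax":0,"ay":0,"az":0,"grip":1},{"dx":0,"dy":0,"dz":0,"ax":0,"ay":0,"az":0,"grip":1},{"dx":0,"dy":0,"dz":0,"ax":0,"ay":0,"az":0,"grip":1}]}}

```text
clock: 8.98
position: [0.6921, 0.0721, 0.3849]
ee_rot: [0.0, 0.567, 0.824, -0.0]
contact_force: [0.4, 0.5, -0.4]
width: 0.0001
gripper_force: 0.2
```

```bash
python3 - <<'E'
from h import *
s=get("scene")
save({"image":s["image"][165:245,190:270]},"pics/z4.png",scale=5)
yaw=np.radians(21);ex=np.array([np.cos(yaw),np.sin(yaw)]);ey=np.array([-ex[1],ex[0]])
d=sensors.get_state()["position"][:2]-[.6023,.2079]; print(1e3*d@ex-4.5,1e3*d@ey+156.5)
E
```

```text
30.5940912582964 -2.206970180853432
```

View pics/z4.png

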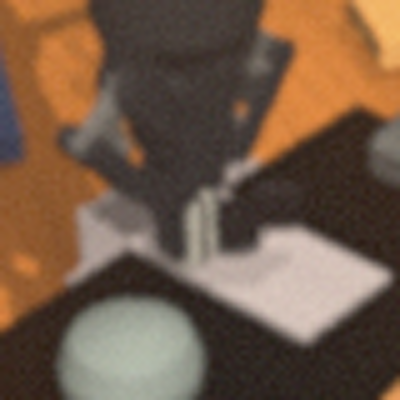

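The pads are at about (200,230), past the hub, and the second wing now points to (270,200), about 130° in cabinet axes. Next I lift over it for stroke 2.

>>> {"name": "jog_arm", "arguments": {"plan": [{"dx":2,"dy":1,"dz":-25,"ax":0,"ay":0,"az":0,"grip":1},{"dx":0,"dy":0,"dz":-25,"ax":0,"ay":0,"az":0,"grip":1},{"dx":0,"dy":-34,"dz":0,"ax":0,"ay":0,"az":0,"grip":1},{"dx":0,"dy":-36,"dz":0,"ax":0,"ay":0,"az":0,"grip":1},{"dx":0,"dy":0,"dz":0,"ax":0,"ay":0,"az":0,"grip":1},{"dx":0,"dy":0,"dz":25,"ax":0,"ay":0,"az":0,"grip":1},{"dx":0,"dy":0,"dz":26,"ax":0,"ay":0,"az":0,"grip":1},{"dx":0,"dy":0,"dz":0,"ax":0,"ay":0,"az":0,"grip":1},{"dx":0,"dy":0,"dz":0,"ax":0,"ay":0,"az":0,"grip":1}]}}

```text
clock: 9.78
position: [0.6264, 0.0499, 0.3829]
ee_rot: [-0.001, 0.566, 0.824, -0.001]
contact_force: [-0.5, 0.1, 0.9]
width: -0.0002
gripper_force: 0.0
```

>>> {"name": "jog_arm", "arguments": {"plan": [{"dx":4.5,"dy":6.5,"dz":0,"ax":0,"ay":0,"az":0,"grip":1},{"dx":4,"dy":3,"dz":0,"ax":0,"ay":0,"az":0,"grip":1},{"dx":5.5,"dy":4,"dz":0,"ax":0,"ay":0,"az":0,"grip":1},{"dx":7.5,"dy":5.5,"dz":0,"ax":0,"ay":0,"az":0,"grip":1},{"dx":6.5,"dy":4,"dz":0,"ax":0,"ay":0,"az":0,"grip":1},{"dx":2.5,"dy":5,"dz":0,"ax":0,"ay":0,"az":0,"grip":1},{"dx":-0.5,"dy":5,"dz":0,"ax":0,"ay":0,"az":0,"grip":1},{"dx":-2,"dy":4.5,"dz":0,"ax":0,"ay":0,"az":0,"grip":1}]}}

```text
clock: 10.45
position: [0.6522, 0.0909, 0.3838]
ee_rot: [-0.001, 0.566, 0.825, 0.001]
contact_force: [-1.4, 2.1, -0.3]
width: 0.0
gripper_force: 0.9
```

>>> {"name": "jog_arm", "arguments": {"plan": [{"dx":-3,"dy":4,"dz":0,"ax":0,"ay":0,"az":0,"grip":1},{"dx":-3.5,"dy":5.5,"dz":0,"ax":0,"ay":0,"az":0,"grip":1},{"dx":-4.5,"dy":8.5,"dz":0,"ax":0,"ay":0,"az":0,"grip":1},{"dx":-4.5,"dy":9.5,"dz":0,"ax":0,"ay":0,"az":0,"grip":1},{"dx":-5,"dy":6,"dz":0,"ax":0,"ay":0,"az":0,"grip":1},{"dx":-5,"dy":1,"dz":0,"ax":0,"ay":0,"az":0,"grip":1},{"dx":-4.5,"dy":-1.5,"dz":0,"ax":0,"ay":0,"az":0,"grip":1},{"dx":-4,"dy":-2.5,"dz":0,"ax":0,"ay":0,"az":0,"grip":1},{"dx":0,"dy":0,"dz":0,"ax":0,"ay":0,"az":0,"grip":1},{"dx":0,"dy":0,"dz":0,"ax":0,"ay":0,"az":0,"grip":1}]}}

```text
clock: 11.28
position: [0.6925, 0.0679, 0.384]
ee_rot: [0.0, 0.567, 0.824, -0.0]
contact_force: [-0.2, 0.2, 0.5]
width: -0.0003
gripper_force: 0.1
```

>>> {"name": "jog_arm", "arguments": {"plan": [{"dx":2,"dy":1,"dz":-25,"ax":0,"ay":0,"az":0,"grip":1},{"dx":0,"dy":0,"dz":-25,"ax":0,"ay":0,"az":0,"grip":1},{"dx":2,"dy":-34,"dz":0,"ax":0,"ay":0,"az":0,"grip":1},{"dx":0,"dy":-36,"dz":0,"ax":0,"ay":0,"az":0,"grip":1},{"dx":0,"dy":0,"dz":0,"ax":0,"ay":0,"az":0,"grip":1},{"dx":0,"dy":0,"dz":25,"ax":0,"ay":0,"az":0,"grip":1},{"dx":0,"dy":0,"dz":25,"ax":0,"ay":0,"az":0,"grip":1},{"dx":0,"dy":0,"dz":0,"ax":0,"ay":0,"az":0,"grip":1},{"dx":0,"dy":0,"dz":0,"ax":0,"ay":0,"az":0,"grip":1}]}}

```text
clock: 12.03
position: [0.6262, 0.0476, 0.383]
ee_rot: [-0.001, 0.566, 0.824, -0.001]
contact_force: [1.0, -0.2, 0.7]
width: 0.0003
gripper_force: 0.0
```

```bash
python3 - <<'E'
from h import *
s=get("scene")
save({"image":s["image"][165:245,190:270]},"pics/z5.png",scale=5)
yaw=np.radians(21);ex=np.array([np.cos(yaw),np.sin(yaw)]);ey=np.array([-ex[1],ex[0]])
d=sensors.get_state()["position"][:2]-[.6023,.2079]; print(1e3*d@ex-4.5,1e3*d@ey+156.5)
E
```

```text
-38.99611244269366 -1.9036904996695796
```

View pics/z5.png

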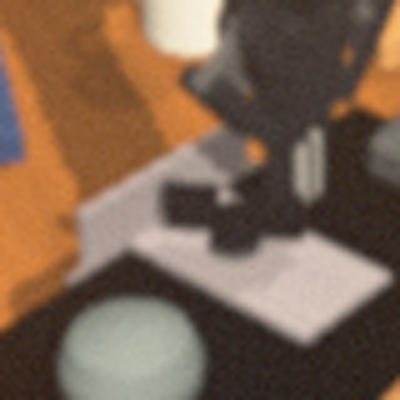

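The second wing has gone round to (185,205) and the pads (310,165) are behind the other one. Next is the final stroke, up to the stop.

>>> {"name": "jog_arm", "arguments": {"plan": [{"dx":7,"dy":8,"dz":0,"ax":0,"ay":0,"az":0,"grip":1},{"dx":4,"dy":3,"dz":0,"ax":0,"ay":0,"az":0,"grip":1},{"dx":5.5,"dy":4,"dz":0,"ax":0,"ay":0,"az":0,"grip":1},{"dx":5,"dy":4,"dz":0,"ax":0,"ay":0,"az":0,"grip":1},{"dx":0,"dy":2,"dz":0,"ax":0,"ay":0,"az":0,"grip":1},{"dx":0,"dy":0,"dz":0,"ax":0,"ay":0,"az":0,"grip":1}]}}

```text
clock: 12.58
position: [0.639, 0.0763, 0.3838]
ee_rot: [-0.0, 0.566, 0.824, 0.0]
contact_force: [0.7, 0.6, -0.3]
width: -0.0001
gripper_force: 0.0
```

>>> {"name": "jog_arm", "arguments": {"plan": [{"dx":0,"dy":2,"dz":0,"ax":0,"ay":0,"az":0,"grip":1},{"dx":0,"dy":0,"dz":0,"ax":0,"ay":0,"az":0,"grip":1}]}}

```text
clock: 12.75
position: [0.6406, 0.0763, 0.3836]
ee_rot: [-0.0, 0.566, 0.824, 0.0]
contact_force: [-0.9, 0.3, -0.1]
width: -0.0001
gripper_force: 0.2
```

>>> {"name": "jog_arm", "arguments": {"plan": [{"dx":0,"dy":2,"dz":0,"ax":0,"ay":0,"az":0,"grip":1},{"dx":0,"dy":1,"dz":0,"ax":0,"ay":0,"az":0,"grip":1},{"dx":0,"dy":0,"dz":0,"ax":0,"ay":0,"az":0,"grip":1}]}}

```text
clock: 13.0
position: [0.6421, 0.0767, 0.3835]
ee_rot: [-0.002, 0.566, 0.824, -0.002]
contact_force: [-5.9, -2.2, 3.0]
width: -0.0001
gripper_force: 3.0
```

>>> {"name": "jog_arm", "arguments": {"plan": [{"dx":0,"dy":2,"dz":0,"ax":0,"ay":0,"az":0,"grip":1},{"dx":0,"dy":0,"dz":0,"ax":0,"ay":0,"az":0,"grip":1}]}}

```text
clock: 13.17
position: [0.6429, 0.0771, 0.3835]
ee_rot: [-0.003, 0.566, 0.824, -0.003]
contact_force: [-9.0, -2.3, 3.3]
width: 0.0
gripper_force: 4.9
```

>>> {"name": "jog_arm", "arguments": {"plan": [{"dx":0,"dy":0,"dz":0,"ax":0,"ay":0,"az":0,"grip":1},{"dx":0,"dy":0,"dz":0,"ax":0,"ay":0,"az":0,"grip":1},{"dx":0,"dy":-6,"dz":0,"ax":0,"ay":0,"az":0,"grip":1},{"dx":0,"dy":-10,"dz":0,"ax":0,"ay":0,"az":0,"grip":1},{"dx":0,"dy":0,"dz":-30,"ax":0,"ay":0,"az":0,"grip":1},{"dx":0,"dy":0,"dz":-40,"ax":0,"ay":0,"az":0,"grip":1},{"dx":0,"dy":0,"dz":-40,"ax":0,"ay":0,"az":0,"grip":1},{"dx":0,"dy":-35,"dz":0,"ax":0,"ay":0,"az":0,"grip":1},{"dx":0,"dy":-40,"dz":0,"ax":0,"ay":0,"az":0,"grip":1},{"dx":0,"dy":-40,"dz":0,"ax":0,"ay":0,"az":0,"grip":1},{"dx":0,"dy":-40,"dz":0,"ax":0,"ay":0,"az":0,"grip":1},{"dx":0,"dy":-40,"dz":0,"ax":0,"ay":0,"az":0,"grip":1},{"dx":0,"dy":0,"dz":0,"ax":0,"ay":0,"az":0,"grip":1},{"dx":0,"dy":0,"dz":0,"ax":0,"ay":0,"az":0,"grip":1}]}}

```text
clock: 14.33
position: [0.4462, 0.0017, 0.4946]
ee_rot: [0.001, 0.567, 0.824, 0.001]
contact_force: [-0.4, -0.6, -0.8]
width: 0.0002
gripper_force: 0.0
```

```bash
python3 - <<'E'
from h import *
import pickle
t=get("top");s=get("scene");pickle.dump((t,s),open("d6.pkl","wb"))
a=cv2.resize(t["image"][95:175,180:260],None,fx=4.9,fy=4.9,interpolation=cv2.INTER_CUBIC)
b=cv2.resize(s["image"][175:255,190:270],None,fx=4.9,fy=4.9,interpolation=cv2.INTER_CUBIC)
save({"image":np.hstack([a,b])},"pics/z6.png")
E
```

```text
(no output)
```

View pics/z6.png

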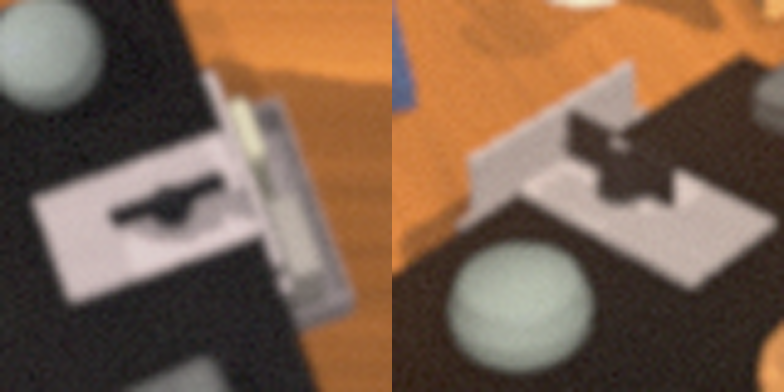

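In both views the wings lie along the cabinet's y and stopped hard at 9 N. The upstand corners are still at (470,157) and (632,62), so the caddy is still flush and the neighbouring objects haven't moved. Handing in.

```bash
python3 -c "
from rig import manip
print(manip.sign_off())"
```

```text
the job is handed in; nothing more can be done
None
```

I pushed the caddy back until it stopped against the cabinet, then tightened the wing screw to its stop in three one-sided strokes. The last pictures show the caddy still flush and nothing near it moved; I handed the job in, and no verdict came back.

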